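# Unstack the nest plates into their outline holders

### The job

Four nest plates of different outline and size lie in a crooked pile on the bench. Take the pile apart and lay each plate flat on the floor of the shallow holder that has its outline and size, turned to match (round end to round end, point to point), with nothing left on the rims. Leave the loupe and the hand stamp standing where they are.

Things in the scene. Friction and masses are not known exactly. Their poses are not given: they have to be found in the camera images.
- plate_rect_center (a point): Loose rectangular plate, both ends square; aluminium with a dark top, 110 mm long (x) by 62 mm wide (y), 18 mm thick, long sides straight, upright and parallel, so it can be pinched across the width; at the start lowest of the pile, on the bench (z is up). The point is the plate's centre (mid length, mid width, 9 mm above its underside); either way round is the same. Mass 40 to 300 g.
- plate_round_center (a point): Loose D-shaped plate: one end a full half-circle, the other square; aluminium with a dark top, 92 mm long (x) by 52 mm wide (y), 18 mm thick, long sides straight, upright and parallel, so it can be pinched across the width; at the start second from below (z is up). The point is the plate's centre (mid length, mid width, 9 mm above its underside); its x axis points to the half-round end. Mass 40 to 300 g.
- plate_point_center (a point): Loose house-shaped plate: one end a 90 degree point, the other square; aluminium with a dark top, 76 mm long (x) by 42 mm wide (y), 18 mm thick, long sides straight, upright and parallel, so it can be pinched across the width; at the start third from below (z is up). The point is the plate's centre (mid length, mid width, 9 mm above its underside); its x axis points to the pointed end. Mass 40 to 300 g.
- plate_oval_center (a point): Loose oblong plate with both ends half-circles; aluminium with a dark top, 62 mm long (x) by 32 mm wide (y), 18 mm thick, long sides straight, upright and parallel, so it can be pinched across the width; at the start top of the pile (z is up). The point is the plate's centre (mid length, mid width, 9 mm above its underside); either way round is the same. Mass 40 to 300 g.
- holder_rect: Fixed shallow grey holder with a dark liner, for the rectangular plate: floor 3 mm thick, low rim (4 mm wall, top 9 mm above the bench) following its outline with 5 mm room all round (inside 120 x 72 mm along x and y). Origin: on the bench under the middle of the pocket, where the seated plate's centre belongs (seated, that centre is 12 mm above the bench); x runs along its length.
- holder_round: Fixed shallow grey holder with a dark liner, for the D-shaped plate: floor 3 mm thick, low rim (4 mm wall, top 9 mm above the bench) following its outline with 5 mm room all round (inside 102 x 62 mm along x and y). Origin: on the bench under the middle of the pocket, where the seated plate's centre belongs (seated, that centre is 12 mm above the bench); x runs along its length to the half-round end.
- holder_point: Fixed shallow grey holder with a dark liner, for the house-shaped plate: floor 3 mm thick, low rim (4 mm wall, top 9 mm above the bench) following its outline with 5 mm room all round (inside 86 x 52 mm along x and y). Origin: on the bench under the middle of the pocket, where the seated plate's centre belongs (seated, that centre is 12 mm above the bench); x runs along its length to the pointed end.
- holder_oval: Fixed shallow grey holder with a dark liner, for the oblong plate with both ends half-circles: floor 3 mm thick, low rim (4 mm wall, top 9 mm above the bench) following its outline with 5 mm room all round (inside 72 x 42 mm along x and y). Origin: on the bench under the middle of the pocket, where the seated plate's centre belongs (seated, that centre is 12 mm above the bench); x runs along its length.
- loupe_center (a point): Bystander: black eye loupe, 38 mm across, 36 mm high, standing loose on the bench; the point is half-way up.
- stamp_center (a point): Bystander: black hand stamp, 24 mm across, 60 mm high, standing loose on the bench; the point is half-way up.

How it is judged:
At the end, for the whole second after the job is handed in: Each of the four plates is at rest and released in the holder of its own outline: flat on the floor (its centre 12 mm above the bench, less than 14.5 and more than 9 mm; tilt under 0.04 rad), its centre within 10 mm of the holder's middle, its length within 0.4 rad of the holder's (horizontal distance between plate_rect_center and holder_rect below 0.01 m and z of plate_rect_center in the frame of holder_rect between 0.009 and 0.0145 m and angle between each of plate_rect_center, plate_round_center, plate_point_center, plate_oval_center's own z axis and vertical below 0.04 rad and angle between the x axis of plate_rect_center and the x axis of holder_rect, either way round below 0.4 rad and linear speed of each of plate_rect, plate_round, plate_point, plate_oval below 0.02 m/s and horizontal distance between plate_round_center and holder_round below 0.01 m and z of plate_round_center in the frame of holder_round between 0.009 and 0.0145 m and angle between the x axis of plate_round_center and the x axis of holder_round, either way round below 0.4 rad and horizontal distance between plate_point_center and holder_point below 0.01 m and z of plate_point_center in the frame of holder_point between 0.009 and 0.0145 m and angle between the x axis of plate_point_center and the x axis of holder_point, either way round below 0.4 rad and horizontal distance between plate_oval_center and holder_oval below 0.01 m and z of plate_oval_center in the frame of holder_oval between 0.009 and 0.0145 m and angle between the x axis of plate_oval_center and the x axis of holder_oval, either way round below 0.4 rad); the robot touches nothing.
It fails at once if the loupe is shifted by more than 30 mm or tipped (distance of loupe_center from where it was at the start of the episode above 0.03 m or angle between loupe_center's own z axis and vertical above 0.5 rad).
It fails at once if the hand stamp is shifted by more than 30 mm or tipped (distance of stamp_center from where it was at the start of the episode above 0.03 m or angle between stamp_center's own z axis and vertical above 0.5 rad).
It also fails if it takes over 93 s, if anything falls off the work surface, if the arm or the gripper's body presses on something with over 40 N, if the wrist force passes 120 N, or if a joint passes its speed limit or range.

### The arm

A 7-joint arm with a two-finger parallel gripper is mounted at the origin on a cart in front of the work surface, level with it; the furniture and walls round the work are solid. World frame = base frame: x ahead of the robot, y to its left, z up, the work surface at z = 0. Lengths are in m, angles in rad, forces in N, time in s.
With the tool pointing down it reaches from about 0.4 to 0.9 m from the base axis. Payload 5.6 kg.
Tool frame: the origin (TCP) lies on the centre line of the jaws, within the pads' length; the fingertips stand 22 mm ahead of it and the grasp point (between the pads) lies 3 mm ahead of it; z points along the fingers, y is the line along which they close (so a half turn about z gives the same grasp; the last joint's range is limited). The gripper opens to 92 mm and grips with 3 to 60 N. Pads are 20 mm wide; open, the fingers measure 128 mm over their backs; the gripper's body (75 mm by 189 mm) begins 69 mm behind the grasp point.
Start: joints at [-1.335, 0.468, -0.012, 1.603, 0.006, 1.071, -0.056], TCP at [0.179, 0.625, 0.237] pointing down, gripper open.
Joint ranges: [-2.53, 2.53], [-0.31, 2.02], [-1.57, 1.55], [0.28, 2.44], [-1.29, 4.43], [0.15, 1.84], [-2.92, 2.92]. Speed limits (rad/s): [2.57, 2.57, 3.14, 3.14, 3.14, 3.14, 3.14].

### API

Orientations are given as [roll, pitch, yaw] about the fixed x, y, z axes, in that order (R = Rz(yaw) Ry(pitch) Rx(roll)).
In Python, from plant import robot gives the robot as it stands.
- The arm moves only by the tool drive_tool, never from a script. Its argument "commands" is one flat list of numbers, 4 for each row, row after row: the shift along the world's x, y, z in m, then the turn about the world's z in units of 5 degrees (1.0 is 5 degrees). In form: [tx, ty, tz, yaw, tx, ty, tz, yaw, ...]. A call has exactly 8 rows; each row is the pose to reach, as a shift and turn from the pose commanded when the call began; what a row does not reach only later rows make up. A row lasts 1/10 s, in which the tool goes at most 50 mm and 8.59 degrees, less where a joint would pass 70% of its speed; a pose out of reach is approached as far as the arm can. A call with a gripper value outside its range is refused whole. "jaw" is the gripper command: -1 is shut, 1 is fully open, values between are in proportion, set as the call begins (left out, the last holds). The fingers move at their own pace and stop on an object; "grip_force" is the grip in N (left out, the last holds). Time passes only in rows, so rows that repeat a pose let the fingers close, or fill a call up. It gives the time, the measured TCP pose, the force, the opening and the grip force at its end, in the units of the state.
- robot.get_obs(): the state, without advancing time (a new reading comes with each control period).
- robot.snapshot(name): name is "scene" or "side" or "wrist"; returns a dict with "color" (384x512x3 uint8, red, green, blue), "depth" (384x512 float32, m along the optical axis (not along the pixel's ray), 0 where there is no reading), "vfov" (degrees; the focal length in pixels is half the picture's height over the tangent of half this angle, whatever the lens; pixels are square), "cx", "cy" (the principal point, pixels), "dist" ([k1, k2, p1, p2, k3] as OpenCV has them; the pictures are not rectified), "xyz" and "rotation" of the camera in the world. Camera axes: x right, y down, z forward; pixel columns grow to the right and rows downward; lengths in m; the calibration is good to about 2 mm. A picture is of the moment at which its call begins.
- robot.sign_off(): hands the job in; it is judged then, once.
The state is a dict: "time": time; "joint_pos": joint angles; "dq": joint speeds; "tau": joint torques, N m; "position": TCP position; "tool_rot": TCP orientation; "contact_force": force on the tool from outside, world axes, zero at the start; "torque": the same for the moment, N m; "finger_gap": opening from 0.0 (shut) to 1.0 (fully open); "grip_force": force on a finger pad.
Only numpy, scipy, OpenCV 4.12 (cv2) and the standard library are available. Lean on these libraries where they do the work, as an engineer would, in place of code of your own. Each camera call takes 0.05 s, during which the arm holds its last target. There are 200 camera calls.

## Working session

There is one attempt and no reset: what is moved stays moved. The work goes in short steps, Python scripts to look and compute and a tool call to move; the robot and the scene stay as the last step left them, time stands still between calls to the robot, and variables do not carry over. Pictures are saved under pics/ and viewed, at most 14 in all, crops included, and the job is handed in when it is done.

Besides the shell and the picture viewer there is one more tool, called after ">>>" as name(argument=value, ...), one argument or row to a line, values as JSON. drive_tool: Moves the arm, as the interface text tells. Its arguments: {"type":"object","properties":{"commands":{"type":"array","items":{"type":"number"}},"jaw":{"type":"number"},"grip_force":{"type":"number"}},"required":["commands"]}

```bash
ls; mkdir -p pics; cat > h.py <<'E'
import numpy as np, cv2
from plant import robot
def snap(n,fn=None):
    s=robot.snapshot(n)
    if fn: cv2.imwrite('pics/'+fn,cv2.cvtColor(s['color'],cv2.COLOR_RGB2BGR))
    return s
def K(s):
    f=192/np.tan(np.radians(s['vfov'])/2); return np.array([[f,0,s['cx']],[0,f,s['cy']],[0,0,1]])
def rot(s):
    r=np.array(s['rotation'],float)
    if r.shape==(3,3): return r
    from scipy.spatial.transform import Rotation as R
    return R.from_euler('xyz',r).as_matrix()
def rays(s,uv):
    p=cv2.undistortPoints(np.array(uv,np.float64).reshape(-1,1,2),K(s),np.array(s['dist'],float))[:,0]
    return np.c_[p,np.ones(len(p))]
def onplane(s,uv,z):
    d=rays(s,uv)@rot(s).T; o=np.array(s['xyz']); return o+d*((z-o[2])/d[:,2])[:,None]
def cloud(s):
    v,u=np.mgrid[:384,:512]; r=rays(s,np.c_[u.ravel(),v.ravel()])
    return (np.array(s['xyz'])+(r*s['depth'].reshape(-1,1))@rot(s).T).reshape(384,512,3)
E
python3 - <<'E'
from h import *
for n in ['scene','side','wrist']:
    s=snap(n,n+'0.png'); print(n,s['vfov'],s['cx'],s['cy'],s['dist'],s['xyz'],s['rotation'],(s['depth']>0).mean())
print(robot.get_obs())
a=[cv2.imread(f'pics/{n}0.png') for n in ['scene','side']]
E
```

```text
pics
scene 51.976033879423895 249.91233991621792 185.5584273569167 [-0.01836351  0.          0.          0.          0.        ] [ 0.03147122 -0.61274175  0.49117447] [-2.098283    0.00547148 -0.76302822] 0.95721435546875
side 54.61492780664051 252.03984340268633 189.4998542100651 [0.02900824 0.         0.         0.         0.        ] [ 0.16317854 -0.73268838  0.50037631] [-2.06136846 -0.01298938 -0.47921853] 0.9146372477213541
wrist 62.943798068841616 260.79562775064187 188.0631390947019 [-0.08205194  0.          0.          0.          0.        ] [0.10427723 0.6473242  0.38422407] [2.86413505e+00 5.60937811e-04 1.29173647e+00] 0.9956258138020834
{'time': 0.15, 'joint_pos': array([-1.33502247,  0.46821436, -0.01163176,  1.60336545,  0.00603018,
        1.07141968, -0.05630074]), 'dq': array([-9.12949539e-04, -2.01395146e-03, -9.44787796e-04, -3.32905965e-03,
       -8.31444484e-05, -5.54963196e-04,  1.60280543e-03]), 'tau': array([ 8.59913034e-04, -5.20948291e+01, -1.23901956e-02, -2.43975484e+01,
       -5.66399773e-02,  1.52919668e-02,  9.35881098e-05]), 'position': array([0.17880305, 0.62450213, 0.23585287]), 'tool_rot': array([-3.14022505e+00,  1.17705538e-04,  2.86279312e+00]), 'contact_force': array([-0.68808926, -0.21953669,  0.39031153]), 'torque': array([-0.00636852, -0.01487486,  0.00130304]), 'grip_force': 0.0, 'finger_gap': 0.9972439483773871}
```

View pics/scene0.png

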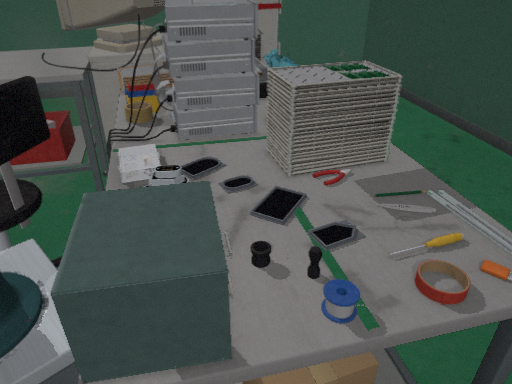

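View pics/side0.png

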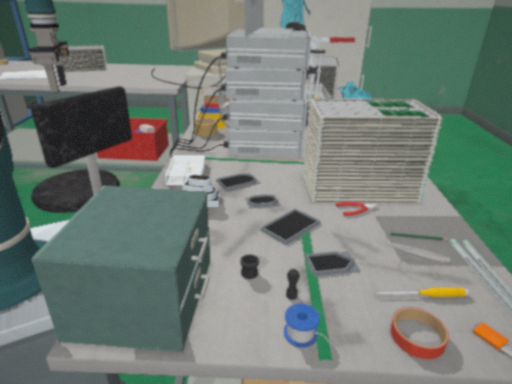

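The scene view shows the holders: D at about (200,167), oval (238,183), rectangle (279,204) and house (335,234). The loupe is at (261,253) and the stamp at (315,262). The pile isn't obvious; the likely spot is near (168,172), partly behind the cabinet. I'll check that with depth.

```bash
python3 - <<'E'
from h import *
s=snap('scene'); P=cloud(s)
for n,(u,v) in dict(D=(200,167),oval=(238,183),rect=(279,204),point=(335,234),loupe=(261,246),stamp=(315,252),pile=(168,170),pile2=(165,180),cabtopR=(205,195),cabN=(225,340),cabF=(95,195),paper=(140,160),rack=(330,85),rackb=(300,170),pliers=(335,178),table=(240,250),mon=(205,60)).items(): print(n,P[v,u].round(3), onplane(s,[(u,v)],0.005)[0].round(3))
w=snap('side');Q=cloud(w)
for n,(u,v) in dict(pile=(205,185),pile2=(200,193),D=(236,182),rect=(290,226)).items(): print(n,Q[v,u].round(3))
c=cv2.cvtColor(np.vstack([cv2.resize(s['color'][130:220,110:360],(750,270),interpolation=2),cv2.resize(w['color'][145:235,130:380],(750,270),interpolation=2)]),4)
cv2.imwrite('pics/c1.png',c)
E
```

```text
D [0.583 0.162 0.002] [0.579 0.157 0.005]
oval [0.592 0.02  0.006] [0.594 0.022 0.005]
rect [ 0.598 -0.112  0.003] [ 0.596 -0.114  0.005]
point [ 0.597 -0.267  0.004] [ 0.595 -0.269  0.005]
loupe [ 0.443 -0.209  0.025] [ 0.461 -0.191  0.005]
stamp [ 0.468 -0.312  0.058] [ 0.522 -0.275  0.005]
pile [0.444 0.093 0.07 ] [0.508 0.202 0.005]
pile2 [0.431 0.09  0.05 ] [0.472 0.162 0.005]
cabtopR [ 0.34  -0.187  0.171] [0.5   0.034 0.005]
cabN [ 0.248 -0.334  0.046] [ 0.269 -0.308  0.005]
cabF [ 0.217 -0.066  0.171] [0.312 0.217 0.005]
paper [0.461 0.257 0.031] [0.485 0.307 0.005]
rack [ 0.803 -0.077  0.228] [1.459 0.378 0.005]
rackb [ 0.742 -0.052  0.015] [ 0.757 -0.041  0.005]
pliers [ 0.779 -0.136  0.01 ] [ 0.787 -0.131  0.005]
table [ 0.426 -0.169  0.002] [ 0.423 -0.172  0.005]
mon [0.723 0.296 0.24 ] [1.371 1.147 0.005]
pile [0.453 0.075 0.058]
pile2 [ 0.36  -0.155  0.17 ]
D [0.577 0.152 0.004]
rect [ 0.595 -0.114  0.002]
```

View pics/c1.png

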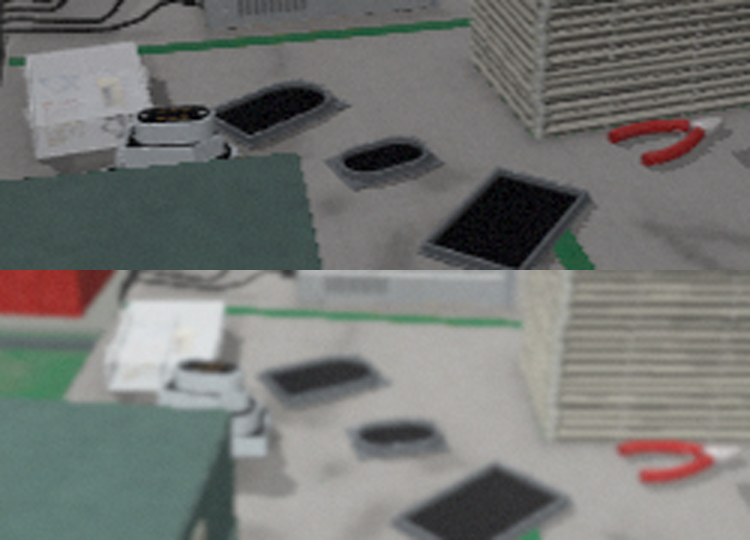

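View pics/wrist0.png

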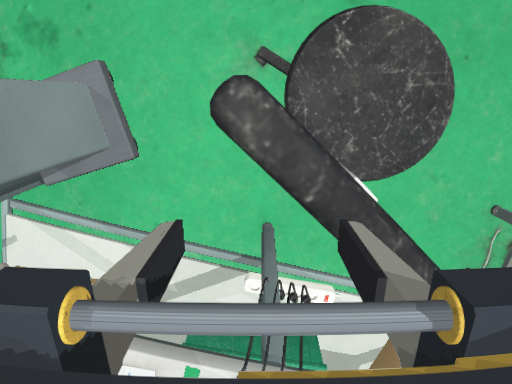

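The crops show the pile at about (0.44, 0.09), just behind the cabinet. It is not clearly visible from either fixed camera. I'll move the wrist camera over it.

>>> drive_tool(
  commands=[0.02,-0.03,0.04,0,0.04,-0.07,0.06,0,0.06,-0.11,0.08,0,0.08,-0.16,0.08,0,0.1,-0.205,0.08,0,0.12,-0.25,0.08,0,0.14,-0.295,0.08,0,0.16,-0.34,0.08,0],
)

```text
time: 1.05
position: [0.3385, 0.2849, 0.3168]
tool_rot: [3.141, 0.0, 2.863]
contact_force: [1.0, -0.1, -0.4]
finger_gap: 0.996
grip_force: 0.0
```

>>> drive_tool(
  commands=[0.02,-0.045,0,0,0.04,-0.09,0,0,0.06,-0.13,0.01,0,0.08,-0.17,0.02,0,0.1,-0.2,0.02,0,0.11,-0.2,0.02,0,0.11,-0.2,0.02,0,0.11,-0.2,0.02,0],
)

```text
time: 1.85
position: [0.4474, 0.0881, 0.3362]
tool_rot: [-3.141, -0.001, 2.864]
contact_force: [-0.5, -0.4, -0.3]
finger_gap: 1.0
grip_force: 0.0
```

```bash
python3 - <<'E'
from h import *
s=snap('wrist','w1.png'); o=robot.get_obs(); print(o['position'],o['tool_rot'],o['joint_pos'],s['xyz'],s['rotation'])
E
```

```text
[0.44720323 0.08825628 0.33619568] [-3.14118035e+00 -1.02631735e-03  2.86528283e+00] [-0.68814938  0.01567847  0.43068014  1.95313333 -0.00727413  1.17531513
  1.03978052] [0.37292043 0.11064585 0.48474399] [ 2.86530977e+00 -5.50051665e-04  1.29349584e+00]
```

View pics/w1.png

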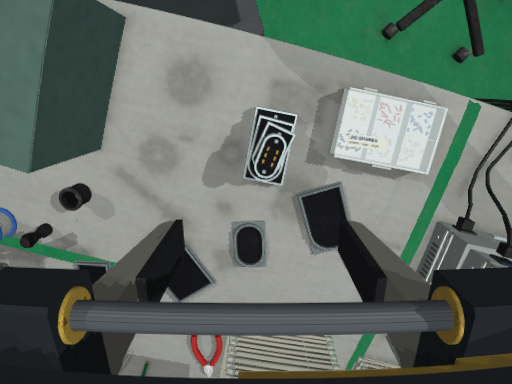

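The wrist view shows the pile at (270,147), oval on top, then house, D and rectangle. The D holder is at (322,218), the oval holder at (249,244) and the rectangle holder at (185,275). The loupe is at (75,196) and the stamp at (37,236). Next I'll measure the plates by height bands.

```bash
cat >> h.py <<'E'
def band(P,z0,z1,c,r=0.12):
    m=(P[...,2]>z0)&(P[...,2]<z1)&(np.hypot(P[...,0]-c[0],P[...,1]-c[1])<r)
    n,l,st,_=cv2.connectedComponentsWithStats(m.astype(np.uint8))
    return l==1+np.argmax(st[1:,4])
def fit(pts):
    (c,(a,b),t)=cv2.minAreaRect((pts[:,:2]*1000).astype(np.float32))
    if a<b: a,b,t=b,a,t+90
    # skew toward the blunt end: +1 if pts spread less at + end
    e=np.array([np.cos(np.radians(t)),np.sin(np.radians(t))]); q=pts[:,:2]*1000-c
    l=q@e; w=q@np.array([-e[1],e[0]]); k=a*.38
    return np.array(c)/1000, (round(a,1),round(b,1)), round((t+90)%180-90,1), (np.ptp(w[l>k]),np.ptp(w[l<-k]))
E
python3 - <<'E'
from h import *
s=snap('wrist'); P=cloud(s)
print(P[147,268:272,2], P[300:302,0:2])
for n,h in dict(oval=.072,point=.054,round=.036,rect=.018).items():
    m=band(P,h-.008,h+.008,(0.45,0.07)); uv=np.argwhere(m)[:,::-1]
    print(n,m.sum(),np.median(P[m][:,2]),*fit(onplane(s,uv,h)))
# holders: dark liner
v=s['color'].max(2); m=((v<45)&(P[...,2]<.012)&(P[...,2]>-.01)).astype(np.uint8); m=cv2.morphologyEx(m,cv2.MORPH_OPEN,np.ones((3,3)))
cs,_=cv2.findContours(m,0,1)
for c in cs:
    if cv2.contourArea(c)>150:
        w=onplane(s,c[:,0],.003); print(c[:,0].mean(0).round(),*fit(w))
m2=(P[...,2]>.1)&(P[...,0]<.5)&(P[...,2]<.2); print('cab',P[m2][:,:2].min(0),P[m2][:,:2].max(0),P[m2][:,2].max())
E
```

```text
[0.07195462 0.07320808 0.07347433 0.07332206] [[[0.39897515 0.03760635 0.42476232]
  [0.39913856 0.03760096 0.42452366]]

 [[0.39993909 0.03548303 0.42316102]
  [0.39978623 0.0363617  0.42364259]]]
oval 982 0.07262675950654157 [0.44644623 0.10172026] (61.3, 32.2) -37.6 (np.float64(25.460507075590648), np.float64(24.90670152757143))
point 519 0.05444677828695599 [0.43945914 0.10762555] (61.9, 42.4) -40.6 (np.float64(42.30386766461638), np.float64(40.20388511944921))
round 684 0.03658253204121653 [0.44491965 0.10195438] (92.4, 53.7) -30.9 (np.float64(52.108299259304886), np.float64(38.22999799135188))
rect 652 0.01850295954844408 [0.44235962 0.10392135] (110.5, 62.1) -26.7 (np.float64(62.1007340328386), np.float64(26.07230243427091))
[ 92. 271.] [ 0.57664789 -0.26105777] (47.5, 36.1) 71.0 (np.float64(16.67521176184292), np.float64(8.513873748906693))
[187. 277.] [ 0.62200146 -0.10304386] (70.1, 68.3) 17.3 (np.float64(67.01023130793298), np.float64(17.592407599320936))
[249. 245.] [0.59553607 0.02704491] (67.0, 40.6) -15.8 (np.float64(31.622482347861208), np.float64(30.858012155760367))
[325. 216.] [0.58616113 0.16334677] (98.9, 60.7) 0.6 (np.float64(33.41310875483154), np.float64(60.449842644374556))
cab [ 0.20412151 -0.17921268] [ 0.37398857 -0.04394353] 0.17335055895281043
```

Every plate fits its stated size, so the measurements hold up. I'll approach the oval.

>>> drive_tool(
  commands=[0,0.014,-0.04,-1.5,0,0.014,-0.08,-3,0,0.014,-0.12,-4.4,0,0.014,-0.16,-4.4,0,0.014,-0.2,-4.4,0,0.014,-0.2,-4.4,0,0.014,-0.2,-4.4,0,0.014,-0.2,-4.4],
  jaw=0.3,
)

```text
time: 2.75
position: [0.4493, 0.1017, 0.1385]
tool_rot: [3.139, 0.001, 2.479]
contact_force: [0.2, 0.2, 1.1]
finger_gap: 0.647
grip_force: 0.0
```

```bash
python3 - <<'E'
from h import *
s=snap('wrist','w2.png'); P=cloud(s); o=robot.get_obs(); print(o['position'],o['tool_rot'])
for n,h in dict(oval=.072,point=.054,round=.036,rect=.018).items():
    m=band(P,h-.008,h+.008,(0.45,0.09)); uv=np.argwhere(m)[:,::-1]
    print(n,m.sum(),np.median(P[m][:,2]),*fit(onplane(s,uv,h)))
E
```

```text
[0.44942536 0.10164983 0.1386808 ] [3.13779952e+00 1.71274767e-03 2.47919275e+00]
oval 3124 0.07247599503699366 [0.44553314 0.10213394] (61.5, 31.5) -37.1 (np.float64(25.36168199187847), np.float64(25.41500585226332))
point 1647 0.05443674983090235 [0.4381445 0.1087164] (60.1, 41.9) -40.8 (np.float64(41.495502553273205), np.float64(41.35917060646879))
round 1330 0.03644723045262041 [0.43927853 0.10587449] (79.7, 54.5) -30.8 (np.float64(51.87750970600851), np.float64(4.132206834571889))
rect 1385 0.018518370696994302 [0.41871744 0.11573438] (62.1, 58.3) 63.4 (np.float64(30.092801442345852), np.float64(58.07871469409645))
```

View pics/w2.png

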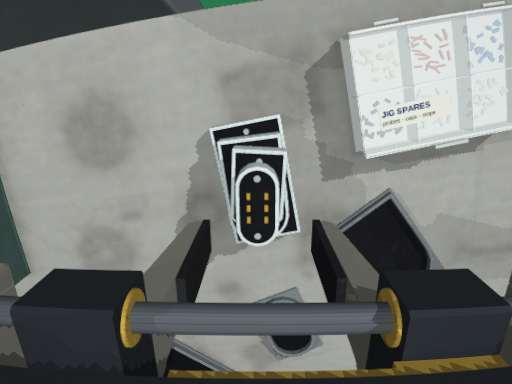

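The wrist view shows the oval centred between the fingers at (258,205). The square ends of the D and house are at the top, so their round end and point face the lower right, at roughly -31° and -41°. Now I'll descend and grip the oval.

>>> drive_tool(
  commands=[-0.004,0,-0.03,0.1,-0.004,0,-0.045,0.1,-0.004,0,-0.055,0.1,-0.004,0,-0.055,0.1,-0.004,0,-0.055,0.1,-0.004,0,-0.055,0.1,-0.004,0,-0.055,0.1,-0.004,0,-0.055,0.1],
)

```text
time: 3.6
position: [0.4444, 0.101, 0.0821]
tool_rot: [3.141, 0.001, 2.488]
contact_force: [-0.6, -0.4, -0.1]
finger_gap: 0.648
grip_force: 0.0
```

>>> drive_tool(
  commands=[0,0,0,0,0,0,0,0,0,0,0,0,0,0,0,0,0,0,0,0,0,0,0,0,0,0,0,0,0,0,0,0],
  jaw=-1,
  grip_force=15,
)

```text
time: 4.4
position: [0.444, 0.1009, 0.0816]
tool_rot: [3.142, 0.0, 2.488]
contact_force: [-0.2, 0.6, -0.0]
finger_gap: 0.349
grip_force: 15.0
```

>>> drive_tool(
  commands=[0,0,0.03,0,0,0,0.07,0,0.02,-0.01,0.1,1,0.05,-0.03,0.1,2.5,0.08,-0.045,0.1,4.3,0.1,-0.055,0.1,4.3,0.1,-0.06,0.1,4.3,0.1,-0.06,0.1,4.3],
)

```text
time: 5.2
position: [0.5432, 0.0399, 0.181]
tool_rot: [-3.141, -0.001, 2.861]
contact_force: [0.1, 1.1, -0.6]
finger_gap: 0.346
grip_force: 15.0
```

```bash
cat >> h.py <<'E'
def holders(s,thr=45,amin=300):
    P=cloud(s); v=s['color'].max(2); m=((v<thr)&(P[...,2]<.012)&(P[...,2]>-.01)).astype(np.uint8)
    m=cv2.morphologyEx(m,cv2.MORPH_OPEN,np.ones((3,3)))
    for c in cv2.findContours(m,0,1)[0]:
        if cv2.contourArea(c)>amin: print(c[:,0].mean(0).round(),*fit(onplane(s,c[:,0],.004)))
E
python3 - <<'E'
from h import *
s=snap('wrist','w3.png'); o=robot.get_obs(); print(o['position'],o['tool_rot'],o['finger_gap'],s['xyz']); holders(s)
E
```

```text
[0.54274325 0.04082711 0.18104464] [-3.14105771e+00 -1.85513616e-03  2.86188699e+00] 0.3466411498783152 [0.46886436 0.0628371  0.32961126]
[ 36. 275.] [ 0.58890692 -0.26390256] (63.5, 47.2) -17.5 (np.float64(46.328550070736746), np.float64(44.892047827742886))
[142. 242.] [ 0.58705835 -0.11350114] (96.6, 68.6) 17.3 (np.float64(32.908822751889836), np.float64(68.06310883740882))
[378. 174.] [0.5853017  0.16324158] (99.9, 60.2) 0.9 (np.float64(45.49791235087748), np.float64(60.01995429535422))
```

View pics/w3.png

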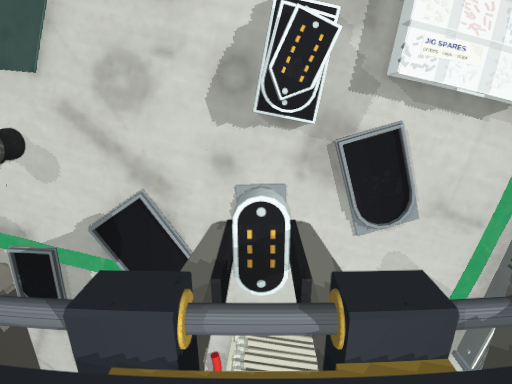

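The oval is held straight at (261,245), above its holder. The house's point and the D's round end both face the lower left, toward the camera's bottom, which confirms their directions. I'll cross-check the holder centres from the two fixed cameras.

```bash
python3 - <<'E'
from h import *
for n in ['scene','side']:
    print(n); s=snap(n); P=cloud(s); v=s['color'].max(2)
    m=((v<70)&(P[...,2]<.014)&(P[...,2]>-.012)&(P[...,0]>.5)&(P[...,0]<.72)&(abs(P[...,1]+.05)<.3)).astype(np.uint8)
    for c in cv2.findContours(m,0,1)[0]:
        if cv2.contourArea(c)>80: print(c[:,0].mean(0).round(),*fit(onplane(s,c[:,0],.005)))
E
```

```text
scene
[333. 235.] [ 0.59409424 -0.26716846] (90.4, 58.1) -20.6 (np.float64(53.54310638007393), np.float64(40.2281535186284))
[283. 205.] [ 0.59901611 -0.11434584] (129.7, 82.0) 16.8 (np.float64(77.84185579731363), np.float64(81.66073518718288))
[240. 182.] [0.59647327 0.021704  ] (70.8, 50.2) -19.4 (np.float64(27.313463759317166), np.float64(34.046514456313055))
[200. 168.] [0.58271252 0.15555099] (110.9, 80.2) 0.8 (np.float64(44.827617637274265), np.float64(72.50127898229705))
side
[328. 262.] [ 0.59521082 -0.26623602] (76.3, 41.8) -17.2 (np.float64(39.49464388351912), np.float64(19.817233638967977))
[290. 225.] [ 0.59682819 -0.1111272 ] (109.5, 63.5) 17.7 (np.float64(60.47553485161133), np.float64(62.716876561924295))
[236. 180.] [0.584771   0.16173538] (86.3, 43.6) 0.4 (np.float64(29.35161506588151), np.float64(41.01868993814253))
```

>>> drive_tool(
  commands=[0.04,-0.012,0,0,0.052,-0.014,-0.03,0,0.052,-0.014,-0.07,0,0.052,-0.014,-0.1,0,0.052,-0.014,-0.12,0,0.052,-0.014,-0.125,0,0.052,-0.014,-0.125,0,0.052,-0.014,-0.125,0],
)

```text
time: 6.15
position: [0.5967, 0.0273, 0.0579]
tool_rot: [3.141, 0.002, 2.863]
contact_force: [0.5, 0.9, 0.6]
finger_gap: 0.346
grip_force: 15.0
```

```bash
python3 - <<'E'
from h import *
s=snap('wrist','w4.png'); o=robot.get_obs(); print(o['position'],o['tool_rot'],o['finger_gap'])
E
```

```text
[0.59692563 0.02726422 0.05808932] [3.14047204e+00 2.23955275e-03 2.86308290e+00] 0.34710491730787524
```

View pics/w4.png

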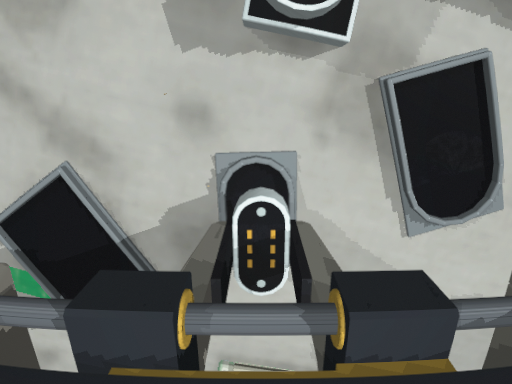

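The held oval is at (261,245). The holder's near inner arc shows at about (257,164) and its sides at about u=223 and u=294. I'll compare the gaps.

```bash
python3 - <<'E'
from h import *
s=snap('wrist'); e=np.array([np.cos(np.radians(-16)),np.sin(np.radians(-16))]); n=np.array([-e[1],e[0]])
A=onplane(s,[(257,164),(223,186),(294,186)],.009)[:,:2]; B=onplane(s,[(261,197),(233,240),(291,240)],.0483)[:,:2]
print('holder near l',A[0]@e,'sides',A[1:]@n, A[1:].mean(0)@n); print('plate near l',B[0]@e,'sides',B[1:]@n,B[1:].mean(0)@n)
r=s['color'][:,257].max(1); print(list(r[145:205])); print(list(s['color'][184].max(1)[210:305]))
E
```

```text
holder near l 0.5286394297731857 sides [0.16751379 0.21396637] 0.19074007630789178
plate near l 0.5383215570973764 sides [0.17681676 0.20885431] 0.1928355350757503
[np.uint8(190), np.uint8(190), np.uint8(190), np.uint8(190), np.uint8(190), np.uint8(177), np.uint8(146), np.uint8(140), np.uint8(150), np.uint8(141), np.uint8(116), np.uint8(114), np.uint8(143), np.uint8(153), np.uint8(152), np.uint8(149), np.uint8(136), np.uint8(92), np.uint8(27), np.uint8(27), np.uint8(29), np.uint8(31), np.uint8(32), np.uint8(32), np.uint8(34), np.uint8(33), np.uint8(35), np.uint8(32), np.uint8(33), np.uint8(33), np.uint8(33), np.uint8(33), np.uint8(34), np.uint8(34), np.uint8(34), np.uint8(35), np.uint8(35), np.uint8(35), np.uint8(35), np.uint8(35), np.uint8(34), np.uint8(35), np.uint8(81), np.uint8(131), np.uint8(150), np.uint8(152), np.uint8(153), np.uint8(153), np.uint8(156), np.uint8(158), np.uint8(160), np.uint8(207), np.uint8(241), np.uint8(244), np.uint8(244), np.uint8(236), np.uint8(175), np.uint8(36), np.uint8(34), np.uint8(35)]
[np.uint8(148), np.uint8(148), np.uint8(148), np.uint8(149), np.
[... 601 characters left out ...]
uint8(35), np.uint8(35), np.uint8(35), np.uint8(34), np.uint8(34), np.uint8(35), np.uint8(35), np.uint8(34), np.uint8(36), np.uint8(34), np.uint8(34), np.uint8(34), np.uint8(36), np.uint8(36), np.uint8(35), np.uint8(34), np.uint8(34), np.uint8(35), np.uint8(33), np.uint8(30), np.uint8(30), np.uint8(28), np.uint8(29), np.uint8(30), np.uint8(28), np.uint8(29), np.uint8(30), np.uint8(29), np.uint8(29), np.uint8(28), np.uint8(41), np.uint8(104), np.uint8(139), np.uint8(148), np.uint8(152), np.uint8(151), np.uint8(141), np.uint8(141), np.uint8(141), np.uint8(141), np.uint8(146), np.uint8(170), np.uint8(176), np.uint8(177), np.uint8(183), np.uint8(190), np.uint8(191), np.uint8(191), np.uint8(191)]
```

>>> drive_tool(
  commands=[-0.004,-0.001,0,0,-0.004,-0.001,-0.01,0,-0.004,-0.001,-0.018,0,-0.004,-0.001,-0.023,0,-0.004,-0.001,-0.026,0,-0.004,-0.001,-0.026,0,-0.004,-0.001,-0.026,0,-0.004,-0.001,-0.026,0],
)

```text
time: 7.05
position: [0.5915, 0.0258, 0.0313]
tool_rot: [3.141, -0.002, 2.863]
contact_force: [-5.0, 0.2, 12.0]
finger_gap: 0.348
grip_force: 21.0
```

>>> drive_tool(
  commands=[0,0,0.001,0,0,0,0.001,0,0,0,0.001,0,0,0,0.001,0,0,0,0.02,0,-0.01,0.01,0.06,0,-0.03,0.02,0.1,0,-0.06,0.03,0.14,0],
  jaw=0.1,
)

```text
time: 7.85
position: [0.5327, 0.056, 0.1708]
tool_rot: [-3.141, 0.001, 2.862]
contact_force: [0.7, -0.2, 1.3]
finger_gap: 0.55
grip_force: 0.0
```

```bash
cat >> h.py <<'E'
def tops(s,h,c,r=.07,t=.005):
    P=cloud(s); m=band(P,h-t,h+t,c,r); uv=np.argwhere(m)[:,::-1]; print(h,m.sum(),np.median(P[m][:,2]).round(4),*fit(onplane(s,uv,h)))
E
python3 - <<'E'
from h import *
s=snap('wrist','w5.png'); o=robot.get_obs(); print(o['position'],o['tool_rot'])
tops(s,.021,(.594,.027)); tops(s,.054,(.444,.103)); tops(s,.036,(.444,.103),.1);holders(s)
E
```

```text
[0.53069902 0.05795524 0.17617819] [3.13650016e+00 2.52953710e-03 2.86387989e+00]
0.021 1465 0.0213 [0.59222833 0.02655267] (61.8, 31.3) -15.9 (np.float64(24.47789636226225), np.float64(25.611274926723482))
0.054 4401 0.0546 [0.44478467 0.1032826 ] (75.3, 42.3) -41.1 (np.float64(41.65518026490071), np.float64(18.03660027192749))
0.036 1992 0.0365 [0.44463593 0.10142094] (91.8, 52.4) -30.9 (np.float64(51.98811693334862), np.float64(40.64740637213904))
[ 25. 281.] [ 0.5803656  -0.25622348] (41.9, 32.7) -17.5 (np.float64(31.950980342018283), np.float64(30.75773579982684))
[124. 249.] [ 0.57620123 -0.11737117] (74.0, 68.9) 17.1 (np.float64(28.008348391219265), np.float64(68.40356901717843))
[370. 189.] [0.58488751 0.16422092] (99.4, 60.5) 0.8 (np.float64(45.445606635061), np.float64(60.31773275670234))
```

View pics/w5.png

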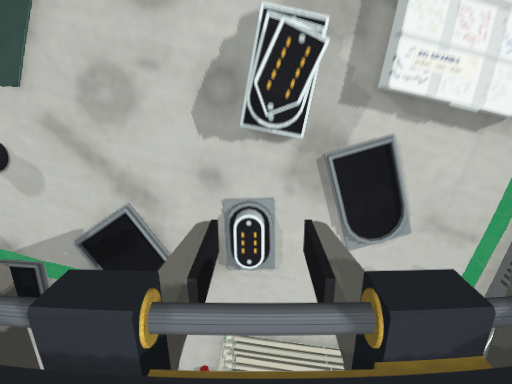

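The oval is seated: its top is at z = 0.0213, flat, and within about 2 mm of the holder's middle. Next is the house plate.

>>> drive_tool(
  commands=[-0.03,0.015,0,-1.5,-0.06,0.03,0,-3,-0.086,0.045,0,-4.5,-0.086,0.045,-0.03,-5,-0.086,0.045,-0.06,-5,-0.086,0.045,-0.08,-5,-0.086,0.045,-0.08,-5,-0.086,0.045,-0.08,-5],
  jaw=0.4,
)

```text
time: 8.7
position: [0.4467, 0.1004, 0.0899]
tool_rot: [-3.141, 0.0, 2.426]
contact_force: [0.1, -0.7, -0.6]
finger_gap: 0.699
grip_force: 0.0
```

>>> drive_tool(
  commands=[-0.002,0.003,-0.01,0,-0.002,0.003,-0.018,0,-0.002,0.003,-0.023,0,-0.002,0.003,-0.023,0,-0.002,0.003,-0.023,0,-0.002,0.003,-0.023,0,-0.002,0.003,-0.023,0,-0.002,0.003,-0.023,0],
)

```text
time: 9.5
position: [0.4448, 0.1037, 0.067]
tool_rot: [3.141, 0.0, 2.426]
contact_force: [0.5, -0.0, 0.2]
finger_gap: 0.697
grip_force: 0.0
```

>>> drive_tool(
  commands=[0,0,0,0,0,0,0,0,0,0,0,0,0,0,0,0,0,0,0,0,0,0,0,0,0,0,0,0,0,0,0,0],
  jaw=-1,
)

```text
time: 10.3
position: [0.4446, 0.1037, 0.0668]
tool_rot: [-3.142, -0.0, 2.426]
contact_force: [0.1, 0.1, 1.0]
finger_gap: 0.456
grip_force: 15.0
```

>>> drive_tool(
  commands=[0,0,0.04,0,0.01,-0.01,0.08,0,0.03,-0.045,0.11,1,0.05,-0.085,0.115,2,0.07,-0.125,0.115,3,0.085,-0.17,0.115,4,0.085,-0.215,0.115,4.7,0.085,-0.26,0.115,4.7],
)

```text
time: 11.1
position: [0.5296, -0.1581, 0.1815]
tool_rot: [-3.142, -0.0, 2.838]
contact_force: [1.0, 0.9, -0.5]
finger_gap: 0.455
grip_force: 15.0
```

>>> drive_tool(
  commands=[0,-0.04,0,0,0,-0.08,0,0,0,-0.1,0,0,0,-0.1,0,0,0,-0.1,0,0,0,-0.1,0,0,0,-0.1,0,0,0,-0.1,0,0],
)

```text
time: 11.9
position: [0.53, -0.255, 0.1818]
tool_rot: [3.141, -0.0, 2.839]
contact_force: [0.4, -0.2, -0.8]
finger_gap: 0.455
grip_force: 15.0
```

```bash
python3 - <<'E'
from h import *
s=snap('wrist','w6.png'); o=robot.get_obs(); print(o['position'],o['tool_rot'],o['finger_gap'],s['xyz']); holders(s)
P=cloud(s)
tops(s,o['position'][2]-.0308+.018,o['position'][:2],.09,.01)
tops(s,.021,(.592,.0265))
E
```

```text
[ 0.52991961 -0.25529853  0.18187023] [3.14124659e+00 9.18213704e-05 2.83808325e+00] 0.4533436290018823 [ 0.45590586 -0.23061085  0.33032185]
[403. 191.] [ 0.5983833  -0.10836503] (118.0, 70.9) 17.0 (np.float64(70.49985661469879), np.float64(70.69478868537948))
0.16907023017435674 8911 0.1694 [ 0.52162286 -0.25089804] (68.8, 67.8) 26.7 (np.float64(57.66169396985728), np.float64(19.11827433038469))
0.021 18 0.0176 [0.60224817 0.00496869] (15.8, 1.2) -4.8 (np.float64(0.003903871236500933), np.float64(0.003939067548491493))
```

View pics/w6.png

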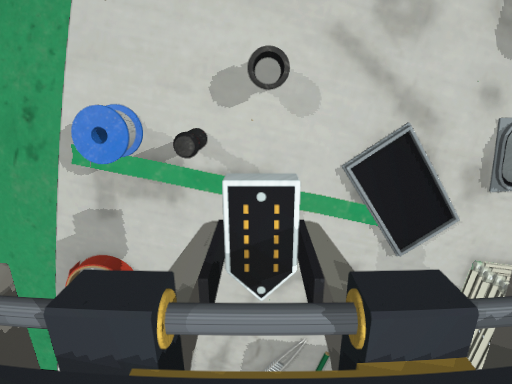

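The house is held square at (261,237) with its point in the +x direction, and it hides its own holder. The rectangle holder, seen whole, is at (0.598,-0.108), 17°. I'll lower short of the house holder to see its near rim.

>>> drive_tool(
  commands=[0.02,-0.004,-0.04,0,0.03,-0.008,-0.08,0,0.04,-0.01,-0.11,0,0.04,-0.01,-0.12,0,0.04,-0.01,-0.12,0,0.04,-0.01,-0.12,0,0.04,-0.01,-0.12,0,0.04,-0.01,-0.12,0],
)

```text
time: 12.75
position: [0.5703, -0.2666, 0.0636]
tool_rot: [3.141, 0.003, 2.837]
contact_force: [0.5, 0.4, -0.4]
finger_gap: 0.457
grip_force: 15.0
```

```bash
python3 - <<'E'
from h import *
s=snap('wrist','w7.png'); o=robot.get_obs(); print(o['position'],o['tool_rot'],o['finger_gap'])
E
```

```text
[ 0.57021301 -0.26649929  0.06331981] [3.14141600e+00 2.32369343e-03 2.83656943e+00] 0.4498454702305876
```

View pics/w7.png

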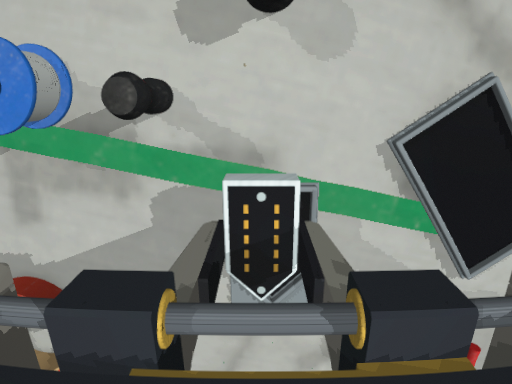

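The held house is at (261,237). Behind it, the holder's near-right corner shows at about (318,184), with the liner corner near (311,191). I'll convert that corner to world coordinates.

```bash
python3 - <<'E'
from h import *
s=snap('wrist'); c=s['color'].max(2)
print('row205',c[205,296:326].tolist()); print('row198',c[198,296:326].tolist()); print('col305',c[176:205,305].tolist()); print('col309',c[176:205,309].tolist())
e=np.array([np.cos(np.radians(-17.4)),np.sin(np.radians(-17.4))]); n=np.array([-e[1],e[0]])
A=onplane(s,[(318,184),(311,191),(318,200)],.009)[:,:2]; print(np.c_[A@e,A@n]); p=robot.get_obs()['position'][:2]; print('tcp',p@e,p@n)
zt=p=robot.get_obs()['position'][2]-.0128
B=onplane(s,[(261,175),(223,190),(300,190)],zt)[:,:2]; print('plate',np.c_[B@e,B@n])
E
```

```text
row205 [243, 245, 240, 156, 56, 31, 30, 27, 27, 25, 25, 25, 27, 33, 53, 80, 121, 132, 137, 139, 137, 144, 141, 141, 142, 142, 143, 141, 140, 140]
row198 [242, 244, 242, 196, 91, 27, 27, 26, 27, 27, 26, 27, 26, 26, 51, 65, 105, 130, 135, 138, 142, 128, 139, 141, 141, 141, 141, 142, 143, 141]
col305 [184, 181, 163, 143, 144, 145, 129, 123, 129, 99, 97, 125, 148, 150, 145, 137, 98, 26, 26, 26, 26, 27, 27, 27, 25, 27, 27, 27, 25]
col309 [183, 184, 169, 146, 144, 144, 128, 122, 129, 98, 97, 125, 148, 145, 136, 130, 94, 25, 25, 26, 24, 26, 26, 26, 27, 26, 27, 29, 32]
[[ 0.60091954 -0.04387036]
 [ 0.60581412 -0.04838503]
 [ 0.61222594 -0.04331335]]
tcp 0.6236837508324379 -0.083700930747269
plate [[ 0.5846466  -0.0822068 ]
 [ 0.59287883 -0.10261617]
 [ 0.59295917 -0.06127529]]
```

>>> drive_tool(
  commands=[0.027,0.0015,0,0,0.027,0.0015,0,0,0.027,0.0015,-0.01,0,0.027,0.0015,-0.018,0,0.027,0.0015,-0.024,0,0.027,0.0015,-0.0285,0,0.027,0.0015,-0.0285,0,0.027,0.0015,-0.0285,0],
)

```text
time: 13.65
position: [0.5961, -0.2651, 0.0331]
tool_rot: [-3.141, -0.001, 2.836]
contact_force: [-0.1, 0.9, 0.1]
finger_gap: 0.455
grip_force: 15.0
```

>>> drive_tool(
  commands=[0,0,0,0,0,0,0,0,0,0,0,0,0,0,0.01,0,0,0,0.05,0,-0.02,0,0.1,0,-0.05,0.02,0.14,0,-0.07,0.04,0.15,0],
  jaw=0.3,
)

```text
time: 14.45
position: [0.527, -0.2268, 0.1876]
tool_rot: [-3.141, 0.006, 2.834]
contact_force: [1.0, -0.0, 0.1]
finger_gap: 0.649
grip_force: 0.0
```

```bash
python3 - <<'E'
from h import *
s=snap('wrist','w8.png'); o=robot.get_obs(); print(o['position'],o['tool_rot'])
tops(s,.021,(.596,-.265)); 
E
```

```text
[ 0.5240207  -0.22220405  0.1879378 ] [3.13776488e+00 2.48796519e-03 2.83603885e+00]
0.021 2087 0.0214 [ 0.59628625 -0.26407611] (75.7, 41.5) -17.6 (np.float64(40.9480962991701), np.float64(15.903620346753966))
```

View pics/w8.png

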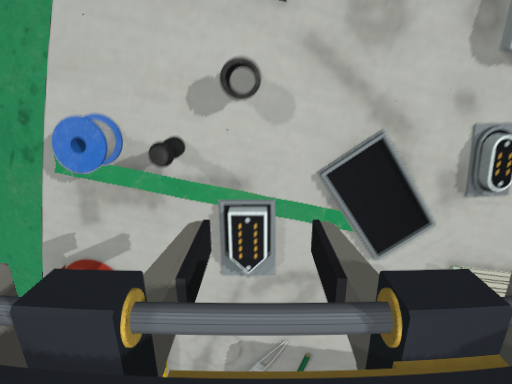

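The house is seated: top at z = 0.0214, centre (0.596,-0.264). Both bystanders are where they were. Next is the D.

>>> drive_tool(
  commands=[0,0.045,0,0,0,0.09,0,0,0,0.135,0,0,0,0.18,0,-1,-0.02,0.22,0,-2,-0.04,0.26,0,-2.7,-0.06,0.295,0,-2.7,-0.08,0.323,0,-2.7],
  jaw=0.7,
)

```text
time: 15.3
position: [0.4458, 0.1004, 0.1838]
tool_rot: [3.14, 0.0, 2.603]
contact_force: [0.3, 0.1, -0.2]
finger_gap: 0.85
grip_force: 0.0
```

```bash
python3 - <<'E'
from h import *
s=snap('wrist'); o=robot.get_obs(); print(o['position'],o['tool_rot'])
tops(s,.036,(.444,.102)); tops(s,.018,(.444,.102),.09)
E
```

```text
[0.44243119 0.1043651  0.18325627] [ 3.14082909 -0.00395441  2.60797498]
0.036 4595 0.0366 [0.44420477 0.10144439] (91.8, 51.9) -30.7 (np.float64(51.10353702314393), np.float64(41.27475433270703))
0.018 1561 0.0185 [0.44211752 0.10382815] (110.3, 62.0) -26.8 (np.float64(61.99590280405177), np.float64(23.143824687427195))
```

>>> drive_tool(
  commands=[0.0015,-0.003,-0.04,0,0.0015,-0.003,-0.08,0,0.0015,-0.003,-0.11,0,0.0015,-0.003,-0.125,0,0.0015,-0.003,-0.135,0,0.0015,-0.003,-0.135,0,0.0015,-0.003,-0.135,0,0.0015,-0.003,-0.135,0],
)

```text
time: 16.15
position: [0.449, 0.0954, 0.0493]
tool_rot: [3.14, 0.001, 2.601]
contact_force: [0.5, -0.9, 0.3]
finger_gap: 0.851
grip_force: 0.0
```

>>> drive_tool(
  commands=[-0.005,0.006,-0.001,0,-0.005,0.006,-0.001,0,-0.005,0.006,-0.001,0,-0.005,0.006,-0.001,0,-0.005,0.006,-0.001,0,-0.005,0.006,-0.001,0,-0.005,0.006,-0.001,0,-0.005,0.006,-0.001,0],
)

```text
time: 16.95
position: [0.4431, 0.1011, 0.0473]
tool_rot: [-3.142, 0.0, 2.601]
contact_force: [0.6, -0.6, -0.0]
finger_gap: 0.85
grip_force: 0.0
```

>>> drive_tool(
  commands=[0,0,0,0,0,0,0,0,0,0,0,0,0,0,0,0,0,0,0,0,0,0,0,0,0,0,0,0,0,0,0,0],
  jaw=-1,
)

```text
time: 17.75
position: [0.4431, 0.1012, 0.0473]
tool_rot: [-3.142, 0.0, 2.601]
contact_force: [0.3, -0.3, -0.2]
finger_gap: 0.567
grip_force: 15.0
```

>>> drive_tool(
  commands=[0,0,0.04,0,0.01,0,0.08,1,0.04,0.01,0.1,2.5,0.07,0.03,0.1,4,0.1,0.045,0.09,5.5,0.12,0.06,0.07,6.4,0.12,0.062,0.05,6.4,0.12,0.062,0.035,6.4],
)

```text
time: 18.55
position: [0.5623, 0.1635, 0.0803]
tool_rot: [-3.141, -0.002, -3.123]
contact_force: [-0.3, -0.0, -2.2]
finger_gap: 0.561
grip_force: 15.0
```

```bash
python3 - <<'E'
from h import *
s=snap('wrist','w9.png'); o=robot.get_obs(); print(o['position'],o['tool_rot'],o['finger_gap']); tops(s,.018,(.444,.102),.09)
E
```

```text
[0.56062596 0.16245416 0.07829482] [-3.13929941 -0.00569213 -3.12365709] 0.5619896191761607
0.018 11671 0.0185 [0.4514328  0.10025124] (90.6, 62.8) -27.1 (np.float64(21.654928937226256), np.float64(62.71636155729452))
```

View pics/w9.png

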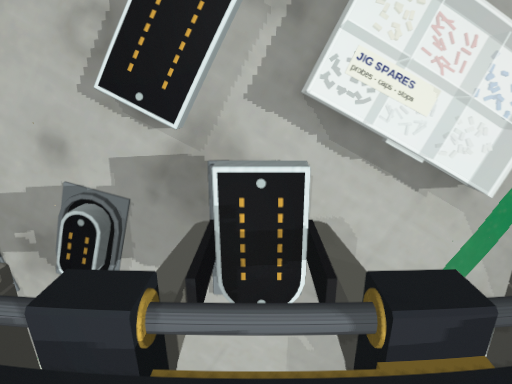

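The held D is at (261,235), round end in +x. The rim's near-left outer corner peeks out at about (209,161). I'll use it as a check.

```bash
python3 - <<'E'
from h import *
s=snap('wrist'); c=s['color'].max(2); o=robot.get_obs()
print('row200',c[200,198:222].tolist()); print('row260',c[260,198:222].tolist()); print('col250',c[150:176,250].tolist()); print('col230',c[150:176,230].tolist())
for z in (0.,.009): print(z,onplane(s,[(209,160),(209,200),(212,260),(250,159)],z)[:,:2].round(4).tolist())
zt=o['position'][2]-.0113; print('plate',onplane(s,[(261,164),(213,200),(309,200)],zt)[:,:2].round(4).tolist(),o['position'])
E
```

```text
row200 [114, 114, 113, 112, 111, 110, 109, 111, 112, 115, 116, 105, 95, 101, 104, 164, 222, 233, 233, 214, 125, 30, 30, 30]
row260 [24, 25, 24, 22, 17, 18, 18, 17, 16, 18, 18, 17, 19, 17, 15, 18, 29, 74, 130, 162, 169, 172, 136, 48]
col250 [172, 171, 171, 170, 169, 168, 168, 167, 166, 165, 151, 130, 132, 136, 136, 133, 169, 218, 231, 235, 235, 222, 149, 30, 30, 31]
col230 [149, 148, 148, 147, 147, 147, 148, 148, 148, 148, 142, 130, 130, 129, 133, 137, 167, 214, 228, 233, 232, 220, 149, 30, 30, 31]
0.0 [[0.5265, 0.1251], [0.5574, 0.1243], [0.6084, 0.1252], [0.5253, 0.1553]]
0.009 [[0.5248, 0.1266], [0.5545, 0.1259], [0.6035, 0.1267], [0.5236, 0.1556]]
plate [[0.5153, 0.1633], [0.5352, 0.138], [0.5343, 0.1892]] [0.56078855 0.16217099 0.07970793]
```

>>> drive_tool(
  commands=[0.022,0,0,0,0.022,0,-0.01,0,0.022,0,-0.025,0,0.022,0,-0.035,0,0.022,0,-0.04,0,0.022,0,-0.04,0,0.022,0,-0.04,0,0.022,0,-0.04,0],
)

```text
time: 19.45
position: [0.5854, 0.1633, 0.0428]
tool_rot: [3.141, 0.001, -3.124]
contact_force: [0.1, 0.0, -1.6]
finger_gap: 0.564
grip_force: 15.0
```

>>> drive_tool(
  commands=[-0.002,-0.001,-0.003,0,-0.002,-0.001,-0.006,0,-0.002,-0.001,-0.0095,0,-0.002,-0.001,-0.0095,0,-0.002,-0.001,-0.0095,0,-0.002,-0.001,-0.0095,0,-0.002,-0.001,-0.0095,0,-0.002,-0.001,-0.0095,0],
)

```text
time: 20.25
position: [0.5831, 0.1622, 0.0329]
tool_rot: [3.142, 0.0, -3.124]
contact_force: [0.5, -0.1, -1.7]
finger_gap: 0.564
grip_force: 15.0
```

>>> drive_tool(
  commands=[0,0,0,0,0,0,0,0,0,0,0,0,0,0,0.01,0,0,0,0.05,0,-0.02,0,0.1,-1,-0.05,-0.02,0.14,-2.5,-0.07,-0.03,0.15,-4],
  jaw=0.5,
)

```text
time: 21.05
position: [0.514, 0.1319, 0.1869]
tool_rot: [3.137, 0.004, 2.805]
contact_force: [-0.1, 0.6, 1.0]
finger_gap: 0.752
grip_force: 0.0
```

>>> drive_tool(
  commands=[0,0,0,-1.4,0,0,0,-1.4,0,0,0,-1.4,0,0,0,-1.4,0,0,0,-1.4,0,0,0,-1.4,0,0,0,-1.4,0,0,0,-1.4],
  jaw=1,
)

```text
time: 21.85
position: [0.5131, 0.1321, 0.1826]
tool_rot: [-3.141, -0.0, 2.688]
contact_force: [-0.3, 0.4, 0.5]
finger_gap: 0.997
grip_force: 0.0
```

```bash
python3 - <<'E'
from h import *
s=snap('wrist'); o=robot.get_obs(); print(o['position'],o['tool_rot'],o['finger_gap'])
tops(s,.021,(.584,.163)); tops(s,.018,(.444,.102),.09); tops(s,.021,(.592,.027),.05)
E
```

```text
[0.51313481 0.1321546  0.18267743] [-3.14138419e+00 -6.13634361e-05  2.68823327e+00] 1.0001768013676375
0.021 3480 0.0215 [0.58415509 0.16408847] (93.4, 52.3) 2.0 (np.float64(28.512547388138504), np.float64(51.68775568829946))
0.018 6955 0.0185 [0.44229846 0.10418566] (110.5, 62.2) -27.0 (np.float64(62.21438635743364), np.float64(61.29164546906006))
0.021 1249 0.0213 [0.59233008 0.0281327 ] (63.1, 33.1) -15.8 (np.float64(26.120857713878816), np.float64(23.85137542503739))
```

>>> drive_tool(
  commands=[-0.04,-0.016,0,0,-0.071,-0.028,-0.02,-0.2,-0.071,-0.028,-0.05,-0.2,-0.071,-0.028,-0.08,-0.2,-0.071,-0.028,-0.1,-0.2,-0.071,-0.028,-0.11,-0.2,-0.071,-0.028,-0.11,-0.2,-0.071,-0.028,-0.11,-0.2],
  jaw=0.7,
)

```text
time: 22.7
position: [0.4427, 0.1042, 0.0733]
tool_rot: [3.141, 0.001, 2.671]
contact_force: [-0.0, 0.2, -0.6]
finger_gap: 0.848
grip_force: 0.0
```

```bash
python3 - <<'E'
from h import *
s=snap('wrist'); o=robot.get_obs(); print(o['position'],o['tool_rot'],o['finger_gap'])
P=cloud(s); m=(P[...,2]>.022)&(P[...,2]<.05); q=P[m][:,:2]-[.442,.104]; e=np.array([np.cos(np.radians(63)),np.sin(np.radians(63))]); n=np.array([-e[1],e[0]])
k=(abs(q@n)<.015)&(q@e>0.03); print(k.sum(),(q@e)[k].min() if k.any() else 0)
E
```

```text
[0.44288746 0.10437588 0.07363588] [3.14037081e+00 1.08193931e-03 2.67067814e+00] 0.8514804007586676
1500 0.09372043531323716
```

Box clearance is fine: 94 mm, against finger backs at 57 mm. Descending.

>>> drive_tool(
  commands=[0,0,-0.015,0,0,0,-0.03,0,0,0,-0.038,0,0,0,-0.043,0,0,0,-0.043,0,0,0,-0.043,0,0,0,-0.043,0,0,0,-0.043,0],
)

```text
time: 23.55
position: [0.4424, 0.1044, 0.0302]
tool_rot: [3.141, 0.001, 2.671]
contact_force: [0.6, 0.7, -0.3]
finger_gap: 0.853
grip_force: 0.0
```

>>> drive_tool(
  commands=[0,0,0,0,0,0,0,0,0,0,0,0,0,0,0,0,0,0,0,0,0,0,0,0,0,0,0,0,0,0,0,0],
  jaw=-1,
  grip_force=20,
)

```text
time: 24.35
position: [0.442, 0.1041, 0.0299]
tool_rot: [-3.142, -0.0, 2.671]
contact_force: [-1.2, -1.9, 4.9]
finger_gap: 0.673
grip_force: 20.0
```

>>> drive_tool(
  commands=[0,0,0.04,0,0.01,-0.02,0.07,1.6,0.03,-0.055,0.08,3.2,0.05,-0.095,0.08,4.8,0.075,-0.13,0.08,6.4,0.1,-0.165,0.08,8,0.12,-0.2,0.08,8.8,0.13,-0.214,0.08,8.8],
)

```text
time: 25.15
position: [0.5733, -0.1145, 0.1094]
tool_rot: [-3.139, 0.001, -2.848]
contact_force: [-0.6, 0.6, -2.4]
finger_gap: 0.67
grip_force: 20.0
```

>>> drive_tool(
  commands=[0,0,-0.02,0,0,0,-0.04,0,0,0,-0.04,0,0,0,-0.04,0,0,0,-0.04,0,0,0,-0.04,0,0,0,-0.04,0,0,0,-0.04,0],
)

```text
time: 25.95
position: [0.5725, -0.1097, 0.0704]
tool_rot: [-3.141, 0.001, -2.844]
contact_force: [0.2, -0.3, -2.0]
finger_gap: 0.673
grip_force: 20.0
```

```bash
python3 - <<'E'
from h import *
s=snap('wrist','w10.png'); o=robot.get_obs(); print(o['position'],o['tool_rot'],o['finger_gap'])
E
```

```text
[ 0.57234525 -0.10971083  0.07025981] [-3.14138510e+00  7.35731203e-04 -2.84430447e+00] 0.6693114531568997
```

View pics/w10.png

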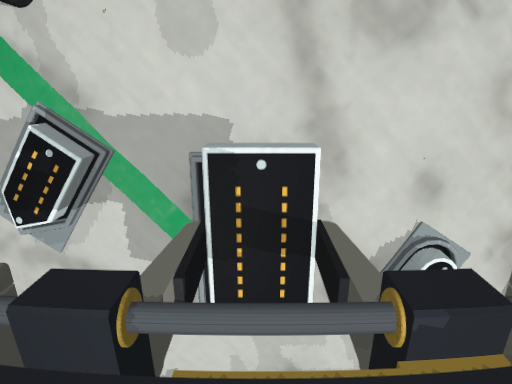

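The held rectangle is at (261,230). The rim's near-left outer corner shows at about (191,153). I'll compute the shift from it.

```bash
python3 - <<'E'
from h import *
s=snap('wrist'); c=s['color'].max(2); o=robot.get_obs()
print('row180',c[180,182:212].tolist()); print('col196',c[145:172,196].tolist())
a=np.radians(17.0); e=np.array([np.cos(a),np.sin(a)]); n=np.array([-e[1],e[0]])
A=onplane(s,[(191,153),(191,180)],.009)[:,:2]; zt=o['position'][2]-.0119
B=onplane(s,[(261,147),(203,180),(320,180)],zt)[:,:2]; p=o['position'][:2]
f=lambda q:np.c_[q@e,q@n].round(4).tolist()
print(f(A),f(B),p@e,p@n); print('est',np.array([.5975,-.1095])@e,np.array([.5975,-.1095])@n)
E
```

```text
row180 [157, 156, 155, 154, 154, 153, 152, 151, 136, 113, 120, 125, 125, 119, 91, 62, 48, 28, 30, 31, 41, 157, 214, 221, 223, 212, 137, 32, 32, 31]
col196 [158, 158, 157, 158, 157, 157, 148, 117, 124, 125, 106, 92, 114, 129, 130, 130, 121, 85, 62, 64, 67, 68, 72, 75, 77, 79, 81]
[[0.4733, -0.318], [0.4922, -0.3191]] [[0.4619, -0.2707], [0.4794, -0.3014], [0.4794, -0.2394]] 0.5151847749199341 -0.2722787448383339
est 0.539377390020774 -0.27940746434978764
```

>>> drive_tool(
  commands=[0.024,-0.001,0,0,0.024,-0.001,-0.01,0,0.024,-0.001,-0.02,0,0.024,-0.001,-0.025,0,0.024,-0.001,-0.025,0,0.024,-0.001,-0.025,0,0.024,-0.001,-0.025,0,0.024,-0.001,-0.025,0],
)

```text
time: 26.85
position: [0.5963, -0.1109, 0.0452]
tool_rot: [-3.141, 0.001, -2.845]
contact_force: [-0.1, -1.2, -2.6]
finger_gap: 0.673
grip_force: 20.0
```

>>> drive_tool(
  commands=[0,0,-0.004,0,0,0,-0.008,0,0,0,-0.0115,0,0,0,-0.0115,0,0,0,-0.0115,0,0,0,-0.0115,0,0,0,-0.0115,0,0,0,-0.0115,0],
)

```text
time: 27.65
position: [0.5961, -0.1108, 0.0333]
tool_rot: [3.142, -0.0, -2.845]
contact_force: [-0.8, 0.2, -2.4]
finger_gap: 0.672
grip_force: 20.0
```

>>> drive_tool(
  commands=[0,0,0,0,0,0,0,0,0,0,0,0,0,0,0,0,0,0,0.02,0,0,0,0.06,0,-0.03,0,0.1,0,-0.06,0.01,0.14,0],
  jaw=0.75,
)

```text
time: 28.45
position: [0.5361, -0.1022, 0.1738]
tool_rot: [-3.141, -0.0, -2.846]
contact_force: [0.7, -0.2, 0.6]
finger_gap: 0.873
grip_force: 0.0
```

>>> drive_tool(
  commands=[-0.03,0.01,0.04,-1.5,-0.06,0.03,0.08,-3,-0.08,0.05,0.1,-4.5,-0.08,0.05,0.1,-4.5,-0.08,0.05,0.1,-4.5,-0.08,0.05,0.1,-4.5,-0.08,0.05,0.1,-4.5,-0.08,0.05,0.1,-4.5],
)

```text
time: 29.25
position: [0.4567, -0.0516, 0.2715]
tool_rot: [-3.141, -0.002, 3.045]
contact_force: [-0.7, 0.4, -0.0]
finger_gap: 0.872
grip_force: 0.0
```

```bash
python3 - <<'E'
from h import *
s=snap('wrist'); o=robot.get_obs(); print(o['position'],o['tool_rot'],o['contact_force'])
P=cloud(s); a=dict(rect=(.597,-.11),oval=(.592,.027),D=(.584,.163),point=(.596,-.264))
for n,c in a.items():
    try:
        print(n); tops(s,.021,c,.075)
        for dx in(-.022,0,.022): m=np.hypot(P[...,0]-c[0]-dx,P[...,1]-c[1])<.006; print(m.sum(),np.median(P[m][:,2]).round(4),end=' ')
    except Exception as ex: print(ex)
E
```

```text
[ 0.45667845 -0.05155178  0.27163073] [-3.14075011e+00 -1.77806743e-03  3.04525046e+00] [-0.17340071 -0.12389339 -0.58775774]
rect
0.021 3027 0.0214 [ 0.59545374 -0.10814727] (112.6, 62.5) 16.9 (np.float64(60.685851632933975), np.float64(61.66277010232488))
51 0.0214 47 0.0214 47 0.0216 oval
0.021 619 0.0214 [0.59232745 0.02128405] (62.4, 30.1) 3.5 (np.float64(23.292973778915012), np.float64(17.41281986624144))
57 0.0215 50 0.0214 48 0.0218 D
0.021 2055 0.0217 [0.58330933 0.16271597] (93.7, 54.4) 0.5 (np.float64(40.64639369601059), np.float64(53.170732749673355))
53 0.0218 48 0.0216 46 0.0217 point
0.021 579 0.0212 [ 0.57565869 -0.26903482] (70.6, 34.2) -51.4 (np.float64(12.053673668066024), np.float64(8.305259478563736))
47 0.0211 13 0.0215 0 nan
  return _methods._mean(a, axis=axis, dtype=dtype,
  ret = ret.dtype.type(ret / rcount)
```

All four tops are flat at about z = 0.021, and the arm is clear. Handing in.

```bash
python3 -c "
from plant import robot
print(robot.sign_off())"
```

```text
the job is handed in; nothing more can be done
None
```

The job is handed in: by my last camera checks all four plates lie flat in their matching holders, the loupe and stamp were never touched, and it took about 29 s of the 93 s; sign-off returned no verdict.

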